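Spin down the wing screw of a mould press

ROBOT

A 6-joint arm with a two-finger parallel gripper is mounted at the origin on the work surface. World frame = base frame: x ahead of the robot, y to its left, z up, the work surface at z = 0. Lengths are in m, angles in rad, forces in N, time in s.
With the tool pointing down it reaches from about 0.35 to 0.875 m from the base axis. Payload 4.2 kg.
Tool frame: the origin (TCP) lies between the finger pads; the fingertips stand 8 mm ahead of it and the grasp point (between the pads) lies 11 mm behind it; z points along the fingers, y is the line along which they close (so a half turn about z gives the same grasp; the last joint's range is limited). The gripper opens to 85 mm and grips with 20 to 120 N. Pads are 22 mm wide; open, the fingers measure 114 mm over their backs; the gripper's body (76 mm by 85 mm) begins 54 mm behind the grasp point. The pads swing forward as they close: fully open they stand 13 mm farther back than shut.
Start: joints at [1.6, 0.385, 0.008, 0, -1.194, -0.259], TCP at [0.142, 0.609, 0.239] pointing down, gripper open.
Joint ranges: [-3.14, 3.14], [-1.21, 2.06], [-1.07, 1.41], [-3.16, 2.05], [-2.99, -0.16], [-3.1, 3.1]. Speed limits (rad/s): [2.79, 2.79, 3.14, 3.14, 3.14, 3.14].

INTERFACE

Orientations are given as a rotation vector (axis times angle).
In Python, from plant import env gives the robot as it stands. The module is installed in compiled form; this text tells all that it offers.
- The arm moves only by the tool move_arm, never from a script. Its argument "increments" is a list of rows, each a list of 5 numbers: the shift along the tool's x, y, z in units of 4 cm (1.0 is 4 cm), then the turn about the tool's z in units of 1.5 rad (1.0 is 1.5 rad), then the gripper's target within -1 to 1 (fully open at 1, half-way at 0, shut at -1). In form: [[x, y, z, roll, fingers], ...]. A call has 1 to 20 rows; each row shifts and turns the commanded pose from where the row before left it, along the tool's axes as they then stand; what a row does not reach is not made up. A row lasts 1/10 s, in which the tool goes at most 50 mm and 8.59 degrees, less where a joint would pass 70% of its speed; a pose out of reach is approached as far as the arm can. A call with a number of a shift or a turn outside -1 to 1 is refused whole. A call with a gripper value outside its range is refused whole. The fingers move at their own pace and stop on an object; the grip force is fixed at half the most. Time passes only in rows, so rows that do not move let the fingers close. It gives the time, the measured TCP pose, the force, the opening and the grip force at its end, in the units of the state.
- env.observe(): the state, without advancing time (a new reading comes with each control period).
- env.camera(name): name is "side" or "top" or "wrist"; returns a dict with "img" (384x512x3 uint8, red, green, blue), "depth" (384x512 float32, m along the optical axis (not along the pixel's ray), 0 where there is no reading), "fx", "fy", "cx", "cy" (pixels), "world_to_cam" (4x4, takes a point from world to camera coordinates). Camera axes: x right, y down, z forward; pixel columns grow to the right and rows downward; lengths in m; the calibration is good to about 2 mm. A picture is of the moment at which its call begins.
- env.hand_in(): hands the job in; it is judged then, once.
The state is a dict: "time_s": time; "joint_positions": joint angles; "joint_vel": joint speeds; "tau": joint torques, N m; "tcp_pos": TCP position; "ee_rot": TCP orientation; "wrist_force": force on the tool from outside, world axes, zero at the start; "moment": the same for the moment, N m; "gripper_width": opening from 0.0 (shut) to 1.0 (fully open); "grasp_force": force on a finger pad.
Only numpy, scipy, OpenCV 4.12 (cv2) and the standard library are available. Lean on these libraries where they do the work, as an engineer would, in place of code of your own. Each camera call takes 0.05 s, during which the arm holds its last target. There are 200 camera calls.

TASK

Close the plaster-mould press: with fingertip strokes against the wings of its brass wing screw, spin the screw clockwise (seen from above), stroke after stroke, until it stops with its foot snug on the mould. Do not pinch the wings, do not lift the press or shove it out of place, and leave everything else on the table where it is.

Things in the scene. Friction and masses are not known exactly. Their poses are not given: they have to be found in the camera images.
- press: Mould press standing loose on the table, about 3.5 kg. Plywood board 200 x 200 mm, 20 mm thick; origin at the centre of the board's underside, z up. On it a cream plaster mould 100 x 100 mm, its top 80 mm above the table. A green steel bridge spans the mould along the press's y axis: beam 36 mm wide in x, 168 mm long in y, top at 123 mm (boss round the screw to 128 mm), on uprights at y = +-78 mm. The screw's axis is the press's z axis through its origin.
- handle (a point): Middle of the dark carrying handle of the press: a 10 mm round bar parallel to the press's y axis, 156 mm long, 42 mm from the screw axis on the press's +x side, 176 mm above the table; its legs slope down to x = 12, y = +-78, z = 118 mm. It passes close over the circle swept by the wings, so a finger from above cannot go all the way round the screw, only round its -x side.
- screw_mid (a point): Point on the screw's vertical axis, half-way up its wings. The brass screw has two opposite, straight, upright wings like one flat bar through the axis: 90 mm tip to tip, 10 mm thick, 22 mm tall (11 mm above and below this point). This point is 149 mm above the table with the screw home, and higher by 4 mm for each turn it is loose.
- wing_end (a point): Middle of the outer end of one of the two wings, 45 mm from the screw axis and level with screw_mid; it turns with the screw. The other wing's end lies opposite.
- screw (a joint): Angle of the wing screw in rad, growing as it is turned clockwise seen from above (it then sinks 4 mm a turn). It starts between about 2.5 and 6; at 12.57 it meets its hard stop with the foot on the mould (home). It turns easily (friction about 0.05 N m, so 1.5 N at 33 mm from the axis) and stays where it is left, without spinning on.
- mug: Unglazed cream mug with a handle, 76 mm across, 85 mm tall, stands 6 to 9 cm (centre) from the edge of the press board on the press's own +y side; origin at the centre of its underside. Leave alone.
- tub: Pink plastic bowl, 150 mm across, 65 mm tall; origin at the centre of its underside. Leave alone.
- vase: Unglazed cream vase, 90 mm across, 120 mm tall; origin at the centre of its underside. Leave alone.
- brush_a: Slim paint brush with a yellow handle, 190 mm long, 8 mm thick, origin at its middle underneath, lying beside the press on its own -y side. Leave alone.
- palette: Pink flower-edged palette, about 180 x 150 mm, 11 mm tall; origin at the centre of its underside. Leave alone.
- paintbox: Black box of paint pans, 180 x 75 mm, 17 mm tall; origin at the centre of its underside. Leave alone.
- phone: Black phone, 150 x 73 mm, 10 mm tall; origin at the centre of its underside. Leave alone.

How it is judged:
By the outcome, as a careful person would: the job done as asked, in the order asked, and still so for the second after the job is handed in, with the robot touching nothing.
It also fails if it takes over 61 s, if anything falls off the work surface, if the arm or the gripper's body presses on something with over 40 N, if the wrist force passes 120 N, or if a joint passes its speed limit or range.

## Working session

There is one attempt and no reset: what is moved stays moved. The work goes in short steps, Python scripts to look and compute and a tool call to move; the robot and the scene stay as the last step left them, time stands still between calls to the robot, and variables do not carry over. Pictures are saved under pics/ and viewed, at most 10 in all, crops included, and the job is handed in when it is done.

Besides the shell and the picture viewer there is one more tool, called after "Emit:" as a command line: name --pt "numbers of a row" for each row, then --argument value for the rest. move_arm: Moves the arm, as the interface text tells. Shifts and turns lie within -1 to 1; 1 stands for 4 cm of shift or 1.5 rad of turn. Its arguments: {"type":"object","properties":{"increments":{"type":"array","items":{"type":"array","items":{"type":"number","minimum":-1,"maximum":1}}}},"required":["increments"]}

```bash
mkdir -p pics; cat > h.py <<'E'
import numpy as np, cv2
from plant import env
from scipy.spatial.transform import Rotation as R
def cloud(c):
    d=c["depth"]; v,u=np.indices(d.shape)
    p=np.stack([(u-c["cx"])*d/c["fx"],(v-c["cy"])*d/c["fy"],d],-1)
    T=np.linalg.inv(c["world_to_cam"]); w=p@T[:3,:3].T+T[:3,3]; w[d==0]=np.nan
    return w
def save(c,n): cv2.imwrite("pics/"+n,c["img"][:,:,::-1])
E
python3 - <<'E'
from h import *
o=env.observe(); print(o)
for n in("top","side"):
    c=env.camera(n); np.savez(n+".npz",w=cloud(c),**c); save(c,n+"1.png"); print(n,c["fx"],c["world_to_cam"].round(3).tolist())
a=[cv2.imread(f"pics/{n}1.png") for n in("top","side")]
cv2.imwrite("pics/both.png",cv2.resize(np.vstack(a),(400,600)))
E
```

```text
{'time_s': 0.0, 'joint_positions': array([ 1.59958764e+00,  3.85581414e-01,  6.63052662e-03, -5.17058729e-04,
       -1.19401881e+00, -2.58579795e-01]), 'joint_vel': array([ 0.00042475, -0.00059048, -0.00041568, -0.0018511 , -0.00116526,
       -0.00053811]), 'tau': array([-2.70071387e-04, -3.92284191e+01,  1.88407284e+01,  4.18643430e+00,
       -4.69420978e-03, -2.85169712e-06]), 'tcp_pos': array([0.14221641, 0.60801823, 0.23820573]), 'ee_rot': array([ 3.11864036e+00, -3.60200269e-01, -2.58090555e-04]), 'wrist_force': array([-0.31819895, -0.29101663,  0.35851933]), 'moment': array([ 0.06108787, -0.0081802 ,  0.01787725]), 'grasp_force': 0.0, 'gripper_width': 1.0015140661010942}
top 362.0038913294014 [[-0.016, -0.999, -0.03, 0.051], [-0.98, 0.021, -0.197, 0.507], [0.198, 0.026, -0.98, 1.163], [0.0, 0.0, 0.0, 1.0]]
side 433.4996547463737 [[0.991, -0.137, -0.015, -0.474], [-0.099, -0.639, -0.763, 0.163], [0.095, 0.757, -0.647, 1.37], [0.0, 0.0, 0.0, 1.0]]
```

View pics/top1.png

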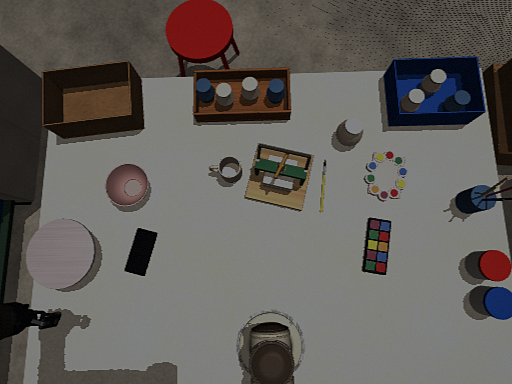

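View pics/side1.png

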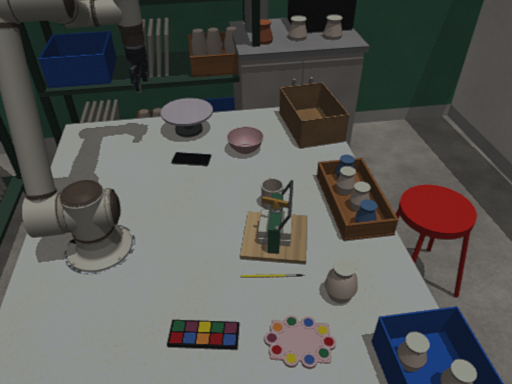

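The top view shows the press at about (280,177), with the brass wings near (281,168), the dark handle on the far side (row 150), the mug at (230,170) and the brush at (323,187). The side view agrees, with the handle at (288,200). Next I'll measure them.

```bash
python3 - <<'E'
from h import *
for n in("top","side"):
    c=np.load(n+".npz"); w=c["w"]; img=c["img"]; hsv=cv2.cvtColor(img,cv2.COLOR_RGB2HSV)
    H,S,V=[hsv[...,i].astype(int) for i in range(3)]
    box=np.zeros(H.shape,bool)
    if n=="top": box[140:215,240:318]=1
    else: box[175:265,235:315]=1
    z=w[...,2]
    def rect(m,nm):
        p=w[m]
        if len(p)<5: print(n,nm,len(p));return
        r=cv2.minAreaRect(p[:,:2].astype(np.float32)*1000)
        print(n,nm,len(p),"c",np.round(r[0],1),"sz",np.round(r[1],1),"ang",round(r[2],1),"mean",p.mean(0).round(4),"z",np.nanpercentile(z[m],[5,50,95]).round(3))
    rect(box&(abs(z-.02)<.006),"board")
    rect(box&(abs(z-.123)<.007)&(H>60)&(H<95),"beam")
    rect(box&(H>12)&(H<30)&(S>150)&(z>.135),"brass")
    rect(box&(V<70)&(z>.165)&(S<120),"handle")
    rect(box&(z>.135),"high")
    x,y,X,Y=(236,140,320,216) if n=="top" else (235,170,320,265)
    cv2.imwrite(f"pics/{n}c.png",cv2.resize(img[y:Y,x:X,::-1],None,fx=4.5,fy=4.5,interpolation=cv2.INTER_CUBIC))
a=[cv2.resize(cv2.imread(f"pics/{n}c.png"),(390,400)) for n in("top","side")]
cv2.imwrite("pics/crop2.png",np.hstack(a))
E
```

```text
top board 1666 c [559.7 -28.8] sz [232.6 201.6] ang 75.6 mean [ 0.5299 -0.0399  0.0202] z [0.016 0.02  0.024]
top beam 464 c [554.7 -46.2] sz [163.9  37.6] ang 75.8 mean [ 0.5533 -0.0466  0.1232] z [0.119 0.123 0.127]
top brass 100 c [552.6 -46. ] sz [19.6 85. ] ang 53.7 mean [ 0.5522 -0.0454  0.1625] z [0.148 0.164 0.169]
top handle 172 c [594.  -55.3] sz [163.4  14.7] ang 74.3 mean [ 0.5947 -0.0559  0.1801] z [0.176 0.18  0.184]
top high 366 c [556.9 -44.5] sz [165.1  90.8] ang 75.0 mean [ 0.5781 -0.0512  0.1697] z [0.145 0.172 0.184]
side board 1775 c [563.8   3.2] sz [308.5 199.3] ang 75.2 mean [ 0.5477 -0.0675  0.0187] z [0.015 0.019 0.022]
side beam 281 c [551.8 -47.5] sz [167.7  33.6] ang 75.5 mean [ 0.5466 -0.066   0.1216] z [0.118 0.121 0.126]
side brass 133 c [548.4 -49.3] sz [19.1 74.6] ang 55.6 mean [ 0.5496 -0.0491  0.1573] z [0.143 0.159 0.165]
side handle 108 c [589.5 -59.1] sz [161.   12.8] ang 76.2 mean [ 0.5899 -0.064   0.1777] z [0.17  0.178 0.181]
side high 414 c [551.7 -49.4] sz [165.   90.5] ang 75.5 mean [ 0.5654 -0.0566  0.1619] z [0.14  0.161 0.18 ]
```

View pics/crop2.png

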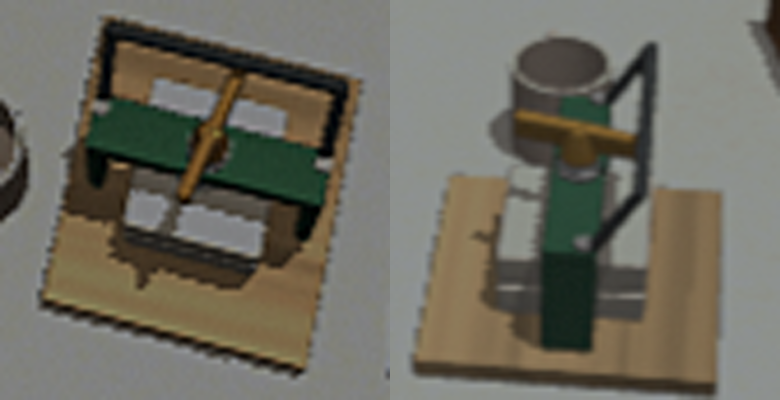

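The press centre is about (0.552, -0.047) with a yaw of -14.5°, and both views and the handle agree. The wing line sits about -15° to the press x axis. The tool axes already line up with the press (tool x is press +x, tool y is press -y). I'll shut the fingers and approach the -x/-y side.

Emit:
move_arm --pt "0.64 0.711 0 0 -1" --pt "0.64 0.711 0 0 -1" --pt "0.64 0.711 0 0 -1" --pt "0.64 0.711 0 0 -1" --pt "0.64 0.711 0 0 -1" --pt "0.64 0.711 0 0 -1" --pt "0.64 0.711 0 0 -1" --pt "0.64 0.711 0 0 -1" --pt "0.64 0.711 0 0 -1" --pt "0.64 0.711 0 0 -1" --pt "0.64 0.711 0 0 -1" --pt "0.64 0.711 0 0 -1" --pt "0.64 0.711 0 0 -1" --pt "0.64 0.711 0 0 -1" --pt "0.64 0.711 0 0 -1" --pt "0.64 0.711 0 0 -1" --pt "0.64 0.711 0 0 -1" --pt "0.64 0.711 0 0 -1" --pt "0.64 0.711 0 0 -1" --pt "0.64 0.711 0 0 -1"

```text
time_s: 2.1
tcp_pos: [0.5116, -0.0635, 0.239]
ee_rot: [-3.121, 0.361, 0.001]
wrist_force: [0.2, 1.2, 0.0]
gripper_width: -0.003
grasp_force: 0.0
```

```bash
cat >> h.py <<'E'
C=np.array([.552,-.047]); a=np.radians(-14.5); EX=np.array([np.cos(a),np.sin(a)]); EY=np.array([-EX[1],EX[0]])
def press(p): return np.stack([(p[...,:2]-C)@EX,(p[...,:2]-C)@EY,p[...,2]],-1)*1000
def brass(c):
    w=cloud(c); hsv=cv2.cvtColor(c["img"],cv2.COLOR_RGB2HSV)
    m=(hsv[...,0]>12)&(hsv[...,0]<30)&(hsv[...,1]>130)
    p=press(w); m&=(p[...,2]>135)&(p[...,2]<172)&(np.hypot(p[...,0],p[...,1])<55)
    q=p[m]; zt=np.percentile(q[:,2],90); t=q[q[:,2]>zt-4]
    r=cv2.fitLine(t[:,:2].astype(np.float32),cv2.DIST_L2,0,.01,.01).ravel()
    s=(t[:,:2]-r[2:])@r[:2]
    return len(t),"ang",round(float(np.degrees(np.arctan(r[1]/r[0]))),1),"ztop",zt.round(1),"ends",(r[2:]+r[:2]*s.min()).round(1),(r[2:]+r[:2]*s.max()).round(1)
E
python3 - <<'E'
from h import *
for n in("wrist","side","top"):
    c=env.camera(n); save(c,n+"2.png")
    try: print(n,brass(c))
    except Exception as e: print(n,e)
    print(np.round(press(env.observe()["tcp_pos"]),1))
E
```

```text
wrist (1307, 'ang', -14.1, 'ztop', np.float64(165.6), 'ends', array([-39.9,  11.4]), array([39.1, -8.4]))
[-31.9 -28.7 238.7]
side (69, 'ang', -15.5, 'ztop', np.float64(164.4), 'ends', array([-40.4,  10. ]), array([ 34.1, -10.6]))
[-33.8 -27.3 238.3]
top (18, 'ang', -14.7, 'ztop', np.float64(167.5), 'ends', array([-40.5,  13.3]), array([-18.3,   7.5]))
[-35.1 -26.2 238.3]
```

View pics/wrist2.png

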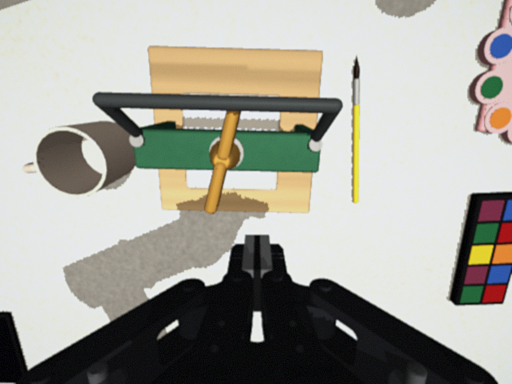

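View pics/side2.png

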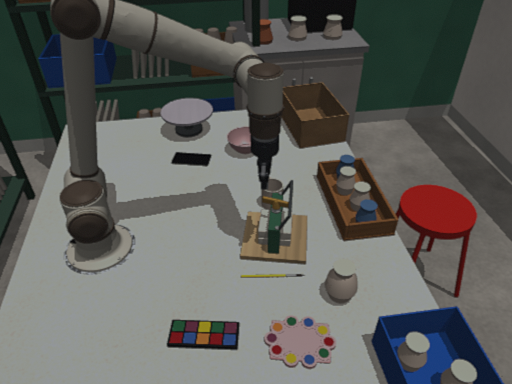

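The wrist view shows the wing bar running from (232,110) to (210,210) across the boss, with the fingertips at (258,240) clear of it on the -y side. The side view agrees. I'll go down beside the wing.

Emit:
move_arm --pt "0 0 0.57 0 -1" --pt "0 0 0.57 0 -1" --pt "0 0 0.57 0 -1" --pt "0 0 0.57 0 -1" --pt "0 0 0 0 -1"

```text
time_s: 2.75
tcp_pos: [0.5084, -0.0613, 0.1452]
ee_rot: [3.12, -0.359, -0.012]
wrist_force: [-0.0, 0.2, -0.0]
gripper_width: 0.0
grasp_force: 0.0
```

Emit:
move_arm --pt "0 -0.25 0 0 -1" --pt "0 -0.25 0 0 -1" --pt "0.025 -0.25 0 0 -1" --pt "0.075 -0.225 0 0 -1" --pt "0.125 -0.225 0 0 -1"

```text
time_s: 3.25
tcp_pos: [0.5311, -0.0163, 0.1486]
ee_rot: [-3.121, 0.359, 0.0]
wrist_force: [-1.6, -3.0, 0.7]
gripper_width: 0.001
grasp_force: 0.8
```

Emit:
move_arm --pt "0.175 -0.175 0 0 -1" --pt "0.225 -0.125 0 0 -1" --pt "0.25 -0.05 0 0 -1" --pt "0.225 0 0 0 -1" --pt "0.15 0.05 0 0 -1" --pt "0 0 0 0 -1"

```text
time_s: 3.85
tcp_pos: [0.5752, -0.0153, 0.148]
ee_rot: [-3.12, 0.361, -0.003]
wrist_force: [-0.1, -0.6, -0.4]
gripper_width: -0.002
grasp_force: 0.0
```

```bash
python3 - <<'E'
from h import *
for n in("side","top"):
    c=env.camera(n); save(c,n+"3.png")
    try: print(n,brass(c))
    except Exception as e: print(n,e)
    print(np.round(press(env.observe()["tcp_pos"]),1))
E
```

```text
side (59, 'ang', 36.2, 'ztop', np.float64(163.6), 'ends', array([-34. , -25.7]), array([35.2, 24.9]))
[ 14.2  36.5 148.2]
top (46, 'ang', 36.0, 'ztop', np.float64(166.4), 'ends', array([-32.5, -22.2]), array([11.3,  9.6]))
[ 13.8  36.5 148.4]
```

The wing has turned 130° as predicted. Lift, return, and make stroke 2, which is still short of the earliest possible stop.

Emit:
move_arm --pt "0 0 -0.6 0 -1" --pt "0 0 -0.5 0 -1" --pt "-0.175 0.945 0 0 -1" --pt "-0.175 0.945 0 0 -1" --pt "0 0 0 0 -1" --pt "0 0 0.5 0 -1" --pt "0 0 0.6 0 -1" --pt "0 0 0 0 -1"

```text
time_s: 4.75
tcp_pos: [0.5409, -0.0853, 0.1456]
ee_rot: [3.12, -0.361, -0.008]
wrist_force: [-0.7, -0.8, -0.4]
gripper_width: 0.004
grasp_force: 0.0
```

Emit:
move_arm --pt "-0.25 -0.05 0 0 -1" --pt "-0.225 -0.1 0 0 -1" --pt "-0.2 -0.15 0 0 -1" --pt "-0.15 -0.2 0 0 -1" --pt "-0.1 -0.225 0 0 -1" --pt "-0.025 -0.25 0 0 -1" --pt "0.025 -0.25 0 0 -1" --pt "0.1 -0.225 0 0 -1" --pt "0.15 -0.2 0 0 -1" --pt "0.2 -0.15 0 0 -1" --pt "0.225 -0.1 0 0 -1" --pt "0.25 -0.025 0 0 -1" --pt "0.2 0.025 0 0 -1" --pt "0.125 0.025 0 0 -1" --pt "0 0 0 0 -1"

```text
time_s: 6.25
tcp_pos: [0.574, -0.0156, 0.1481]
ee_rot: [-3.12, 0.361, -0.003]
wrist_force: [1.0, 0.0, 0.4]
gripper_width: -0.002
grasp_force: 0.0
```

```bash
python3 - <<'E'
from h import *
for n in("side",):
    c=env.camera(n); save(c,n+"4.png")
    print(n,brass(c))
    print(np.round(press(env.observe()["tcp_pos"]),1))
E
```

```text
side (67, 'ang', 37.2, 'ztop', np.float64(161.1), 'ends', array([-35.1, -27.3]), array([32.4, 23.9]))
[ 13.1  35.9 148.3]
```

Emit:
move_arm --pt "0 0 -0.6 0 -1" --pt "0 0 -0.5 0 -1" --pt "-0.165 0.935 0 0 -1" --pt "-0.165 0.935 0 0 -1" --pt "0 0 0 0 -1" --pt "0 0 0.5 0 -1" --pt "0 0 0.6 0 -1" --pt "0 0 0 0 -1" --pt "-0.25 -0.05 0 0 -1" --pt "-0.225 -0.1 0 0 -1" --pt "-0.2 -0.15 0 0 -1" --pt "-0.15 -0.2 0 0 -1" --pt "-0.1 -0.225 0 0 -1"

```text
time_s: 7.6
tcp_pos: [0.5128, -0.0477, 0.1489]
ee_rot: [-3.121, 0.36, -0.002]
wrist_force: [0.3, -3.3, -0.6]
gripper_width: 0.002
grasp_force: 0.9
```

Emit:
move_arm --pt "-0.012 -0.125 0 0 -1" --pt "-0.012 -0.125 0 0 -1" --pt "0.012 -0.125 0 0 -1"

```text
time_s: 7.9
tcp_pos: [0.516, -0.0332, 0.1479]
ee_rot: [3.121, -0.36, -0.001]
wrist_force: [0.0, -1.8, 0.4]
gripper_width: -0.002
grasp_force: 0.7
```

Emit:
move_arm --pt "0.012 -0.125 0 0 -1" --pt "0.05 -0.112 0 0 -1"

```text
time_s: 8.1
tcp_pos: [0.5206, -0.0247, 0.1478]
ee_rot: [3.121, -0.36, -0.002]
wrist_force: [-0.6, -1.7, -0.7]
gripper_width: 0.002
grasp_force: 0.6
```

Emit:
move_arm --pt "0.05 -0.112 0 0 -1" --pt "0.075 -0.1 0 0 -1"

```text
time_s: 8.3
tcp_pos: [0.5276, -0.0176, 0.1479]
ee_rot: [3.121, -0.36, -0.001]
wrist_force: [-0.8, -2.1, -0.1]
gripper_width: 0.004
grasp_force: 0.7
```

Emit:
move_arm --pt "0.04 -0.05 0 0 -1" --pt "0.04 -0.05 0 0 -1"

```text
time_s: 8.5
tcp_pos: [0.5316, -0.0146, 0.1479]
ee_rot: [3.121, -0.36, -0.001]
wrist_force: [-0.8, -1.6, -0.3]
gripper_width: -0.008
grasp_force: 0.7
```

Emit:
move_arm --pt "0.05 -0.04 0 0 -1" --pt "0.05 -0.04 0 0 -1"

```text
time_s: 8.7
tcp_pos: [0.5362, -0.0125, 0.148]
ee_rot: [3.121, -0.36, -0.001]
wrist_force: [-1.9, -0.5, 0.7]
gripper_width: -0.0
grasp_force: 0.7
```

Emit:
move_arm --pt "0.05 -0.03 0 0 -1" --pt "0.03 -0.02 0 0 -1"

```text
time_s: 8.9
tcp_pos: [0.54, -0.0113, 0.1481]
ee_rot: [-3.121, 0.36, -0.0]
wrist_force: [-1.4, -1.4, -0.1]
gripper_width: -0.005
grasp_force: 0.6
```

Emit:
move_arm --pt "0.04 -0.02 0 0 -1" --pt "0.03 -0.015 0 0 -1"

```text
time_s: 9.1
tcp_pos: [0.5429, -0.0105, 0.1481]
ee_rot: [-3.121, 0.36, 0.0]
wrist_force: [-0.9, -1.0, -0.5]
gripper_width: -0.003
grasp_force: 0.6
```

```bash
python3 - <<'E'
from h import *
for n in("side","top"):
    c=env.camera(n); save(c,n+"5.png")
    try: print(n,brass(c))
    except Exception as e: print(n,e)
o=env.observe();print(np.round(press(o["tcp_pos"]),1),o["wrist_force"])
E
```

```text
side (52, 'ang', -84.2, 'ztop', np.float64(160.4), 'ends', array([-5.1, 42.1]), array([  3.8, -45.9]))
top (11, 'ang', -74.4, 'ztop', np.float64(162.7), 'ends', array([  2.9, -29.3]), array([  6.3, -41.3]))
[-17.7  33.2 148.1] [-0.53580936 -1.1850987  -0.0403204 ]
```

The wing is at about 96° with no stop yet. I'll continue in small steps.

Emit:
move_arm --pt "0.05 -0.02 0 0 -1" --pt "0.04 -0.015 0 0 -1"

```text
time_s: 9.4
tcp_pos: [0.5465, -0.0101, 0.1481]
ee_rot: [3.121, -0.36, -0.001]
wrist_force: [-1.8, -1.2, 1.1]
gripper_width: -0.005
grasp_force: 0.9
```

Emit:
move_arm --pt "0.05 -0.015 0 0 -1" --pt "0.04 -0.01 0 0 -1"

```text
time_s: 9.6
tcp_pos: [0.5504, -0.0099, 0.1481]
ee_rot: [3.121, -0.36, -0.001]
wrist_force: [-2.0, -0.6, 0.1]
gripper_width: -0.005
grasp_force: 0.8
```

Emit:
move_arm --pt "0.05 -0.01 0 0 -1" --pt "0.05 -0.01 0 0 -1"

```text
time_s: 9.8
tcp_pos: [0.5546, -0.01, 0.148]
ee_rot: [-3.121, 0.36, 0.0]
wrist_force: [-2.1, 0.0, -0.1]
gripper_width: 0.004
grasp_force: 0.8
```

Emit:
move_arm --pt "0.08 0 0 0 -1" --pt "0.07 0 0 0 -1"

```text
time_s: 10.0
tcp_pos: [0.5606, -0.0113, 0.1481]
ee_rot: [-3.121, 0.36, -0.0]
wrist_force: [-2.5, 0.2, 0.4]
gripper_width: -0.004
grasp_force: 0.8
```

Emit:
move_arm --pt "0.08 0 0 0 -1" --pt "0.07 0 0 0 -1"

```text
time_s: 10.2
tcp_pos: [0.5664, -0.0127, 0.148]
ee_rot: [-3.121, 0.36, 0.0]
wrist_force: [-3.1, -0.1, -0.0]
gripper_width: -0.0
grasp_force: 1.0
```

Emit:
move_arm --pt "0.08 0.01 0 0 -1" --pt "0.07 0.01 0 0 -1"

```text
time_s: 10.4
tcp_pos: [0.5723, -0.0148, 0.1481]
ee_rot: [-3.121, 0.36, -0.001]
wrist_force: [-2.7, 0.8, 0.4]
gripper_width: 0.001
grasp_force: 0.9
```

Emit:
move_arm --pt "0.06 0.01 0 0 -1" --pt "0 0 0 0 -1"

```text
time_s: 10.6
tcp_pos: [0.5748, -0.0159, 0.1482]
ee_rot: [-3.121, 0.36, -0.002]
wrist_force: [-0.3, 0.7, -0.2]
gripper_width: 0.003
grasp_force: 0.4
```

```bash
python3 - <<'E'
from h import *
for n in("side","top"):
    c=env.camera(n); save(c,n+"6.png")
    try: print(n,brass(c))
    except Exception as e: print(n,e)
o=env.observe();print(np.round(press(o["tcp_pos"]),1),o["wrist_force"])
E
```

```text
side (63, 'ang', 35.3, 'ztop', np.float64(159.5), 'ends', array([-36. , -26.4]), array([35., 24.]))
top (42, 'ang', 35.7, 'ztop', np.float64(162.7), 'ends', array([-33. , -21.5]), array([11. , 10.1]))
[ 14.2  35.9 148.3] [ 0.41661114  1.34779855 -0.5918285 ]
```

Total is now 490°. Stroke 4 must end within about 87°, so I'll return and push gently.

Emit:
move_arm --pt "0 0 -0.6 0 -1" --pt "0 0 -0.5 0 -1" --pt "-0.175 0.935 0 0 -1" --pt "-0.175 0.935 0 0 -1" --pt "0 0 0 0 -1" --pt "0 0 0.5 0 -1" --pt "0 0 0.6 0 -1" --pt "0 0 0 0 -1" --pt "-0.125 -0.025 0 0 -1" --pt "-0.1 -0.025 0 0 -1" --pt "0 0 0 0 -1"

```text
time_s: 11.8
tcp_pos: [0.5353, -0.0811, 0.1494]
ee_rot: [-3.121, 0.359, -0.004]
wrist_force: [-0.0, -0.2, -0.4]
gripper_width: 0.002
grasp_force: 0.0
```

Emit:
move_arm --pt "-0.075 -0.03 0 0 -1" --pt "-0.075 -0.03 0 0 -1"

```text
time_s: 12.0
tcp_pos: [0.5299, -0.0776, 0.1487]
ee_rot: [-3.121, 0.36, -0.002]
wrist_force: [-0.4, 0.2, -0.5]
gripper_width: -0.001
grasp_force: 0.0
```

Emit:
move_arm --pt "-0.075 -0.04 0 0 -1" --pt "-0.075 -0.04 0 0 -1"

```text
time_s: 12.2
tcp_pos: [0.5252, -0.0732, 0.1486]
ee_rot: [3.121, -0.36, 0.003]
wrist_force: [0.8, -1.7, 0.6]
gripper_width: -0.001
grasp_force: 0.7
```

Emit:
move_arm --pt "-0.06 -0.04 0 0 -1" --pt "-0.06 -0.05 0 0 -1"

```text
time_s: 12.4
tcp_pos: [0.5208, -0.0686, 0.1482]
ee_rot: [3.121, -0.36, 0.001]
wrist_force: [0.6, -1.8, -0.0]
gripper_width: -0.0
grasp_force: 0.7
```

Emit:
move_arm --pt "-0.03 -0.04 0 0 -1" --pt "-0.03 -0.04 0 0 -1"

```text
time_s: 12.6
tcp_pos: [0.519, -0.0649, 0.1481]
ee_rot: [3.121, -0.36, -0.0]
wrist_force: [0.6, -1.1, -0.2]
gripper_width: -0.004
grasp_force: 0.6
```

Emit:
move_arm --pt "-0.03 -0.04 0 0 -1" --pt "-0.03 -0.04 0 0 -1"

```text
time_s: 12.8
tcp_pos: [0.5174, -0.0613, 0.148]
ee_rot: [3.121, -0.36, -0.001]
wrist_force: [1.3, -1.5, 0.4]
gripper_width: -0.001
grasp_force: 0.6
```

Emit:
move_arm --pt "-0.03 -0.04 0 0 -1" --pt "-0.02 -0.04 0 0 -1"

```text
time_s: 13.0
tcp_pos: [0.5161, -0.0577, 0.148]
ee_rot: [3.121, -0.36, -0.001]
wrist_force: [-0.3, -2.0, -0.4]
gripper_width: -0.002
grasp_force: 0.6
```

Emit:
move_arm --pt "-0.01 -0.03 0 0 -1" --pt "0 0 0 0 -1"

```text
time_s: 13.2
tcp_pos: [0.5161, -0.0563, 0.148]
ee_rot: [-3.121, 0.36, 0.001]
wrist_force: [0.8, -0.7, 0.9]
gripper_width: -0.002
grasp_force: 0.2
```

Emit:
move_arm --pt "-0.01 -0.03 0 0 -1" --pt "0 0 0 0 -1"

```text
time_s: 13.4
tcp_pos: [0.5161, -0.0554, 0.148]
ee_rot: [3.121, -0.36, -0.0]
wrist_force: [1.5, -0.9, 0.1]
gripper_width: 0.005
grasp_force: 0.8
```

Emit:
move_arm --pt "-0.01 -0.03 0 0 -1" --pt "0 0 0 0 -1"

```text
time_s: 13.6
tcp_pos: [0.5161, -0.0551, 0.1481]
ee_rot: [3.119, -0.36, -0.0]
wrist_force: [2.8, -6.7, -1.5]
gripper_width: 0.0
grasp_force: 3.0
```

```bash
python3 - <<'E'
from h import *
for n in("side","top"):
    c=env.camera(n); save(c,n+"7.png")
    try: print(n,brass(c))
    except Exception as e: print(n,e)
o=env.observe();print(np.round(press(o["tcp_pos"]),1),o["wrist_force"])
E
```

```text
side (45, 'ang', -2.0, 'ztop', np.float64(158.2), 'ends', array([-23. ,   0.4]), array([33.5, -1.5]))
top (2, 'ang', -75.5, 'ztop', np.float64(159.1), 'ends', array([-40.1,   4.8]), array([-39.3,   1.8]))
[-32.8 -16.8 148.1] [ 2.20480971 -5.98543847 -1.68666258]
```

The force rose to 7 N while the wing stopped at about 180°, after 527° in total. That is the hard stop. I'll back off and lift clear.

Emit:
move_arm --pt "0 0 0 0 -1" --pt "0 0.1 0 0 -1" --pt "0 0.2 0 0 -1" --pt "0 0 -0.4 0 -1" --pt "0 0 -0.7 0 -1" --pt "0 0 -0.8 0 -1" --pt "-0.8 0 -0.6 0 -1" --pt "-0.8 0 0 0 -1" --pt "0 0 0 0 -1"

```text
time_s: 14.6
tcp_pos: [0.4478, -0.0509, 0.249]
ee_rot: [-3.119, 0.359, -0.001]
wrist_force: [1.0, -1.3, -0.3]
gripper_width: 0.0
grasp_force: 0.0
```

```bash
python3 - <<'E'
from h import *
for n in("wrist","side","top"):
    c=env.camera(n); save(c,n+"8.png")
    try: print(n,brass(c))
    except Exception as e: print(n,e)
    w=cloud(c); h=cv2.cvtColor(c["img"],cv2.COLOR_RGB2HSV)[...,0]; p=press(w)
    m=(abs(p[...,2]-123)<6)&(h>60)&(h<95)&(np.hypot(p[...,0],p[...,1])<100)
    if m.sum()>9: print("beam",cv2.minAreaRect(w[m][:,:2].astype(np.float32)*1000))
print(env.observe()["wrist_force"])
E
```

```text
wrist (1626, 'ang', -0.1, 'ztop', np.float64(159.7), 'ends', array([-42. ,   0.7]), array([43.7,  0.5]))
beam ((553.8351440429688, -46.75035095214844), (167.42965698242188, 35.23074722290039), 75.27092742919922)
side (55, 'ang', -0.5, 'ztop', np.float64(159.4), 'ends', array([-41.3,  -0.8]), array([33.3, -1.4]))
beam ((551.1998901367188, -48.62810516357422), (169.38973999023438, 37.92325973510742), 73.75727081298828)
top index -1 is out of bounds for axis 0 with size 0
[ 0.79929843  0.04244565 -0.94372211]
```

View pics/wrist8.png

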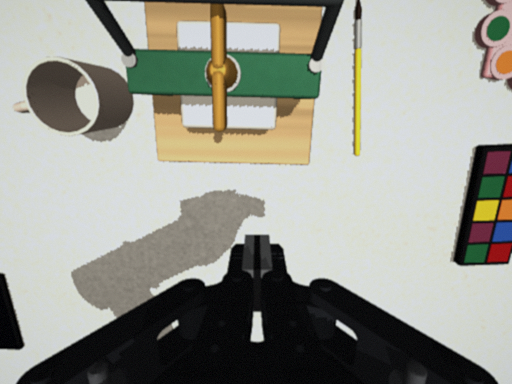

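The wing lies square across the beam, from (218,5) to (219,130). Its top is at 159.7 mm against 160 mm for home. The press, mug and brush haven't moved, and the robot is clear, so I'm handing in.

```bash
python3 -c "
from plant import env
print(env.hand_in())"
```

```text
the job is handed in; nothing more can be done
None
```

The press is closed: four fingertip strokes turned the wing screw about 527° to its hard stop, its wing top measures 159.7 mm (160 mm is home), the press did not measurably move, and the job is handed in; no verdict came back.

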